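Hang turned bearing covers nested on the pegboard hook

TASK

Hang the brass middle cover and then the large aluminium cover on the pegboard hook, where the small steel cover already hangs at the back, so that each one's recess nests over the cover before it. Slide each back along the hook until it is fully home and press it there for a moment with a firm, steady push of about 15 N before letting go and fetching the next. Never force a cover against the hook or another cover with more than 35 N, and leave the other things on the bench where they are.

Things in the scene. Friction and masses are not known exactly. Their poses are not given: they have to be found in the camera images.
- rack: Low blue pegboard stand fixed to the bench, 272 mm wide, top edge 185 mm above the bench, carrying one steel hook that points along the board's -x. The board's face is the plane x = +20 mm. Origin: on the bench, straight below hook_stop; z up.
- hook_stop (a point): Centre of the flat front face of the hook's round boss (36 mm diameter, its face 20 mm before the board), on the shank's axis, 155 mm above the bench. Axes as the board's: -x runs out along the shank. The shank is a rigid level steel bar, 10 mm diameter, straight for 72 mm out from this face, then turned up.
- hook_tip (a point): Centre of the round end (5 mm radius) of the hook's upturned nose: 77 mm out from hook_stop along -x, 9 mm above the shank's axis. The nose reaches from 5 mm below to 14 mm above the shank's axis, and 82 mm out.
- cover_small: Plain steel ring, 44 mm outside, chamfered in front, bore 28 mm, 10 mm thick, 75 g, hanging loose on the shank against the boss. Origin: on its axis at its back face; +x is its axis, pointing to its back (the board); front face at x = -10 mm. The outer front edges of all three covers are chamfered 2 mm, the mouths of the recesses 1.5 mm.
- cover_mid: Brass bearing cover, four dark screw holes in front, 56 mm outside, 16 mm thick, bore 28 mm; back recess 48 mm wide, 8 mm deep; 120-230 g, upright in the cradle, axis 48 mm up. Origin: on its axis at the back rim; +x is the axis, to its back; front x = -16 mm, recess floor x = -8 mm. On the shank its axis hangs 9.5 mm below the shank's. Home: origin 2 mm in front (-x) of the small cover's.
- cover_large: Aluminium bearing cover of the same form: 68 mm outside, 16 mm thick, bore 28 mm, back recess 60 mm wide, 8 mm deep, 145-285 g, axis 54 mm up in the cradle. Origin and axes as the brass one's; it too hangs 9.5 mm below the shank's axis. Home: recess floor on the brass front face, origin 8 mm in front (-x) of the brass cover's. Covers slide on steel with friction of 0.45 to 0.75.
- cradle: Low cradle 150 x 70 mm fixed to the bench; its two green rails (8 mm, 28 mm apart, axes 20 mm up) run along its x and carry the covers on edge, axes along x, backs to +x. Covers' middles are 29.5 mm either side of centre, either cover in either bay. Dividers 18 mm wide, 44 mm high stand beside them. Beyond 18 mm from the centre line all is free down to the 8 mm base. Origin: centre of underside.
- billet: Bystander: dark steel round billet, 64 mm diameter, 28 mm high, standing on the bench. Origin: centre of its underside.
- tub: Bystander: green plastic bowl, 90 mm across, 45 mm high. Origin: centre of its underside.
- caliper: Bystander: digital caliper lying on the bench, 190 mm long (its x), 13 mm high. Origin: middle of the beam's underside.
Mind the look-alikes: they are no part of the job. What is meant by the cover_mid is not green or turquoise, and is the smaller of those in its own colour.

How it is judged:
By the outcome, as a careful person would: the job done as asked, in the order asked, and still so for the second after the job is handed in, with the robot touching nothing.
It also fails if it takes over 72 s, if anything falls off the work surface, if the arm or the gripper's body presses on something with over 40 N, if the wrist force passes 120 N, or if a joint passes its speed limit or range.

ROBOT

A 6-joint arm with a two-finger parallel gripper is mounted at the origin on the work surface. World frame = base frame: x ahead of the robot, y to its left, z up, the work surface at z = 0. Lengths are in m, angles in rad, forces in N, time in s.
With the tool pointing down it reaches from about 0.25 to 0.725 m from the base axis. Payload 9.7 kg.
Tool frame: the origin (TCP) lies at the very end of the fingers, on their centre line; the grasp point (between the pads) lies 19 mm behind it; z points along the fingers, y is the line along which they close (so a half turn about z gives the same grasp; the last joint's range is limited). The gripper opens to 85 mm and grips with 20 to 120 N. Pads are 22 mm wide; open, the fingers measure 114 mm over their backs; the gripper's body (76 mm by 85 mm) begins 54 mm behind the grasp point. The pads swing forward as they close: fully open they stand 13 mm farther back than shut.
Start: joints at [1.138, 0.087, 0.176, 1.66, 0, 1.571], TCP at [0.231, 0.499, 0.231] pointing down, gripper open.
Joint ranges: [-3.13, 3.13], [-0.85, 1.81], [-1.15, 1.24], [-2.2, 2.28], [-1.44, 1.52], [-3.14, 3.14]. Speed limits (rad/s): [2.22, 2.22, 2.57, 3.14, 3.14, 3.14].

INTERFACE

Orientations are given as a unit quaternion [w, x, y, z].
In Python, from station import state, imaging, close_job gives the robot as it stands. The module is installed in compiled form; this text tells all that it offers.
- The arm moves only by the tool servo_tool, never from a script. Its argument "targets" is a list of rows, each a list of 5 numbers: the opening in per cent of the stroke, from 0 (shut) to 100 (fully open), then the shift along the tool's x, y, z in m, then the turn about the tool's z in rad. A call has 1 to 5 rows; each row shifts and turns the commanded pose from where the row before left it, along the tool's axes as they then stand; what a row does not reach is not made up. A row lasts 1/12 s, in which the tool goes at most 41.7 mm and 7.16 degrees, less where a joint would pass 70% of its speed; a pose out of reach is approached as far as the arm can. A call is refused whole if a number of a shift passes 0.0417 or a number of a turn 0.125, either way. A call with a gripper value outside its range is refused whole. The fingers move at their own pace and stop on an object; the grip force is fixed at half the most. Time passes only in rows, so rows that do not move let the fingers close. It gives the time, the measured TCP pose, the force, the opening and the grip force at its end, in the units of the state.
- state(): the state, without advancing time (a new reading comes with each control period).
- imaging.read_camera(name): name is "scene" or "top" or "wrist"; returns (picture, depth): 420x560x3 uint8, blue, green, red; 420x560 float32, m along the optical axis (not along the pixel's ray), 0 where there is no reading.
- imaging.calibration(name): a dict with "intrinsics" (3x3 intrinsics, pixels), "xyz" and "rotation" of the camera in the world; the wrist camera has in their place "mount" (4x4, takes a point from camera to tool coordinates, whose origin is the TCP and whose axes are the flange's). Camera axes: x right, y down, z forward; pixel columns grow to the right and rows downward; lengths in m; the calibration is good to about 2 mm. The wrist camera is an equidistant fisheye: a pixel r from the principal point sees the ray r / f radians off the axis. A picture is of the moment at which its call begins: read the wrist's pose just before it. calibration takes no time and is no camera call.
- close_job(): hands the job in; it is judged then, once.
Trained networks look in the newest picture that a camera, given by its name, has taken for a name from the list of things; names that differ only in an ending like _2 or _b are one class to them, and where a whole thing is asked for, a point or a joint stands for the part that bears it (a point fixed in the world has none). Each returns a list of dicts, best first, with "conf" (0 to 1); they miss things now and then, are a little off and sometimes report something else, mostly with a low value. They report only what shows in the picture. A call takes as long as a camera call. They do not tell look-alikes from the thing itself.
- imaging.recognise(camera, label): "rect" ([left, top, width, height] as shares, 0 to 1, of the picture: columns of its width, rows of its height, round what is visible of it).
- imaging.cut_out(camera, label): "pixels" (420x560 bool, what is visible of it) and "rect" ([left, top, width, height] as shares, 0 to 1, of the picture: columns of its width, rows of its height, round what is visible of it).
The state is a dict: "time_s": time; "joint_pos": joint angles; "qd": joint speeds; "joint_efforts": joint torques, N m; "ee_pos": TCP position; "orientation": TCP orientation; "wrist_force": force on the tool from outside, world axes, zero at the start; "ft_torque": the same for the moment, N m; "finger_gap": finger opening in m; "grip_force": force on a finger pad.
Only numpy, scipy, OpenCV 4.12 (cv2) and the standard library are available. Lean on these libraries where they do the work, as an engineer would, in place of code of your own. Each camera call takes 0.05 s, during which the arm holds its last target. There are 200 camera calls.

## Working session

There is one attempt and no reset: what is moved stays moved. The work goes in short steps, Python scripts to look and compute and a tool call to move; the robot and the scene stay as the last step left them, time stands still between calls to the robot, and variables do not carry over. Pictures are saved under pics/ and viewed, at most 10 in all, crops included, and the job is handed in when it is done.

Besides the shell and the picture viewer there is one more tool, called after "Request:" as a command line: name --pt "numbers of a row" for each row, then --argument value for the rest. servo_tool: Moves the arm, as the interface text tells. Its arguments: {"type":"object","properties":{"targets":{"type":"array"}},"required":["targets"]}

```bash
mkdir -p pics; python3 - <<'E'
from station import state, imaging
import cv2, numpy as np
s=state(); print({k:np.round(v,3).tolist() for k,v in s.items()})
ims=[]
for c in("scene","top"):
    p,d=imaging.read_camera(c); ims.append(p); np.savez(f"{c}.npz",p=p,d=d)
    k=imaging.calibration(c); print(c,np.round(k["intrinsics"],1).tolist(),np.round(k["xyz"],3),np.round(k["rotation"],3).tolist())
    for l in("rack","cover_small","cover_mid","cover_large","cradle","hook_tip"):
        print(l,[(round(r["conf"],2),(np.array(r["rect"])*[560,420,560,420]).round().astype(int).tolist()) for r in imaging.recognise(c,l)[:4]])
    cv2.imwrite(f"pics/{c}.png",p)
print(imaging.calibration("wrist"))
E
```

```text
{'time_s': 0.0, 'joint_pos': [1.138, 0.087, 0.175, 1.66, 0.0, 1.571], 'qd': [0.002, -0.002, -0.002, 0.002, 0.0, -0.001], 'joint_efforts': [0.003, -52.039, 46.48, 0.016, 0.0, -0.0], 'ee_pos': [0.231, 0.499, 0.231], 'orientation': [-0.0, 0.215, 0.977, -0.001], 'wrist_force': [-0.453, 0.02, -0.588], 'ft_torque': [0.0, 0.009, -0.052], 'grip_force': 0.0, 'finger_gap': 0.085}
scene [[418.1, 0.0, 272.0], [0.0, 418.1, 209.2], [0.0, 0.0, 1.0]] [1.17  0.171 0.628] [-0.273, 0.532, 0.718, -0.356]
rack [(0.85, [367, 183, 101, 187])]
cover_small [(0.29, [365, 185, 101, 187])]
cover_mid [(0.8, [174, 181, 29, 24]), (0.72, [201, 245, 28, 22]), (0.7, [229, 187, 34, 25]), (0.68, [226, 203, 22, 28])]
cover_large [(0.19, [365, 182, 102, 187])]
cradle [(0.64, [190, 214, 69, 33])]
hook_tip [(0.65, [367, 183, 100, 188])]
top [[546.6, 0.0, 277.9], [0.0, 546.6, 208.2], [0.0, 0.0, 1.0]] [0.31  0.004 1.254] [0.064, -0.702, 0.705, -0.074]
rack [(0.65, [114, 124, 76, 153])]
cover_small [(0.53, [150, 180, 9, 23])]
cover_mid [(0.79, [315, 194, 24, 19]), (0.76, [317, 232, 13, 21]), (0.72, [315, 276, 36, 38]), (0.58, [382, 270, 33, 33])]
cover_large [(0.56, [342, 230, 15, 30])]
cradle [(0.75, [302, 230, 66, 34])]
hook_tip [(0.69, [111, 123, 79, 151])]
{'intrinsics': array([[325.1922621 ,   0.        , 277.4240864 ],
       [  0.        , 325.1922621 , 211.66924271],
       [  0.        ,   0.        ,   1.        ]]), 'mount': array([[-1.50024628e-03, -9.65049762e-01, -2.62062409e-01,
         6.59237406e-02],
       [ 9.99998633e-01, -1.63017020e-03,  2.78373137e-04,
         8.94207073e-06],
       [-6.95850259e-04, -2.62061633e-01,  9.65050888e-01,
        -1.42245087e-01],
       [ 0.00000000e+00,  0.00000000e+00,  0.00000000e+00,
         1.00000000e+00]])}
```

View pics/scene.png

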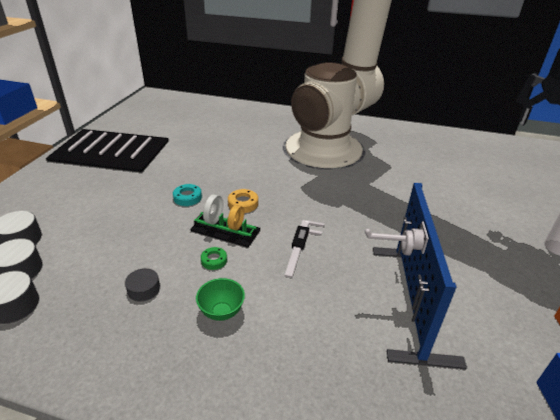

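View pics/top.png

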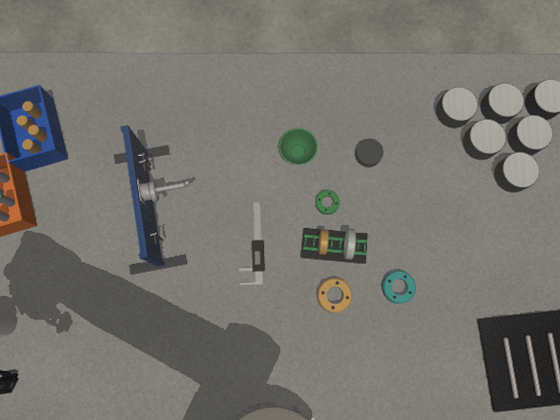

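The scene picture shows the cradle near (228,228) with a silver and a brass ring upright, and the rack at (415,270) with its hook tip at (370,233). In the top picture the candidates for cover_mid are:
- Brass ring in the cradle, (324,241).
- Flat orange ring, (334,294): same colour but larger.
- Green ring, (327,202), and turquoise ring, (399,286).

The brass ring in the cradle fits, as it is the smaller of its colour and stands upright. I'll measure the poses and make an enlarged crop to confirm.

```bash
cat > h.py <<'E'
import numpy as np
from scipy.spatial.transform import Rotation as R
from station import state, imaging
def cloud(c):
    f=np.load(f"{c}.npz"); p,d=f["p"],f["d"]; k=imaging.calibration(c); K=k["intrinsics"]
    q=np.array(k["rotation"]); M=R.from_quat(np.r_[q[1:],q[0]]).as_matrix() if q.size==4 else q
    v,u=np.mgrid[:420,:560]
    X=np.stack([(u-K[0,2])/K[0,0]*d,(v-K[1,2])/K[1,1]*d,d],-1)@M.T+k["xyz"]
    X[d==0]=np.nan
    return p,X
E
python3 - <<'E'
from h import *
import cv2
for c in("scene","top"):
    p,X=cloud(c); hsv=cv2.cvtColor(p,cv2.COLOR_BGR2HSV)
    x,y,z=X[...,0],X[...,1],X[...,2]
    print(c,"table z",np.nanmedian(z[200:300,:][np.abs(z[200:300,:])<.03]))
    # board: blue pixels
    b=(hsv[...,0]>105)&(hsv[...,0]<128)&(hsv[...,1]>120)&(x>.1)&(x<.6)&(y>.1)&(y<.5)&(z>.03)&(z<.2)
    P=X[b]; 
    print("board n",b.sum(),P.min(0),P.max(0))
    t=P[P[:,2]>.165] if c=="top" else P
    r=cv2.fitLine(t[:,:2].astype(np.float32),cv2.DIST_HUBER,0,.01,.01).ravel();print("line",r,"yaw normal deg",np.degrees(np.arctan2(r[1],r[0])))
    # cradle area
    m=(x>.12)&(x<.4)&(y>-.25)&(y<.05)&(z>.058)&(z<.15)
    n,L,S,C=cv2.connectedComponentsWithStats(m.astype(np.uint8))
    for i in range(1,n):
        if S[i,4]>15:
            Q=X[L==i]; print(S[i].tolist(),"mean",Q.mean(0).round(4),"min",Q.min(0).round(4),"max",Q.max(0).round(4),"col",p[L==i].mean(0).round())
    # hook region non blue
    m=(x>.2)&(x<.5)&(y>.1)&(y<.35)&(z>.12)&(z<.18)&~b
    n,L,S,C=cv2.connectedComponentsWithStats(m.astype(np.uint8))
    for i in range(1,n):
        if S[i,4]>15:
            Q=X[L==i]; print("hook",S[i].tolist(),"mean",Q.mean(0).round(4),"min",Q.min(0).round(4),"max",Q.max(0).round(4))
a=cv2.resize(np.load("scene.npz")["p"][165:275,160:280],None,fx=4,fy=4,interpolation=3)
b=cv2.resize(np.load("top.npz")["p"][160:270,100:210],None,fx=4,fy=4,interpolation=3)[:440,:320]
cv2.imwrite("pics/crop1.png",np.hstack([a,b])[:600,:800])
E
```

```text
scene table z 5.081775724152804e-05
board n 1572 [0.4278058  0.24607288 0.03000216] [0.59999223 0.28860518 0.18716865]
line [0.9832583  0.18221733 0.5012001  0.2594296 ] yaw normal deg 10.4989395
hook [404, 217, 8, 9, 32] mean [0.4788 0.2472 0.1247] min [0.4628 0.2415 0.1205] max [0.4856 0.2546 0.1304]
top table z -5.1552348714567486e-05
board n 364 [0.42609534 0.24554098 0.17637583] [0.59755569 0.28580157 0.19022499]
line [0.98264027 0.18552129 0.49558458 0.26329365] yaw normal deg 10.691525
hook [141, 222, 16, 40, 270] mean [0.4599 0.2512 0.1476] min [0.424  0.2396 0.12  ] max [0.4995 0.2601 0.1793]
```

View pics/crop1.png

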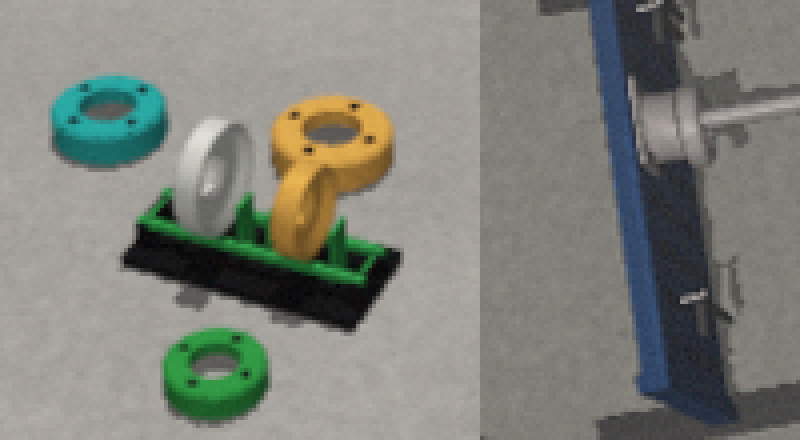

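The enlarged crop confirms it. The brass ring standing in the cradle at scene pixel (236,217) is smaller than the flat orange look-alike, and the silver large cover is at (213,209). Both recesses face the rack (+y). My search boxes were placed too low in x, so I'll rerun with wider ones.

```bash
python3 - <<'E'
from h import *
import cv2
for c in("scene","top"):
    p,X=cloud(c); hsv=cv2.cvtColor(p,cv2.COLOR_BGR2HSV).astype(int)
    x,y,z=X[...,0],X[...,1],X[...,2]
    b=(hsv[...,0]>105)&(hsv[...,0]<128)&(hsv[...,1]>120)&(x>.1)&(x<.9)&(y>.1)&(y<.5)&(z>.03)&(z<.2)
    P=X[b]
    t=P[P[:,2]>.175]
    r=cv2.fitLine(t[:,:2].astype(np.float32),cv2.DIST_HUBER,0,.01,.01).ravel()
    print(c,"top edge",r.round(4),"deg",np.degrees(np.arctan2(r[1],r[0])).round(2),t.min(0).round(3),t.max(0).round(3))
    f=P[(P[:,2]<.17)]
    r=cv2.fitLine(f[:,:2].astype(np.float32),cv2.DIST_HUBER,0,.01,.01).ravel()
    print("face",len(f),r.round(4),"deg",np.degrees(np.arctan2(r[1],r[0])).round(2))
    for nm,m,lo in(("cov",(x>.1)&(x<.6)&(y>-.35)&(y<.05)&(z>.055)&(z<.15),15),("hook",(x>.4)&(x<.65)&(y>.1)&(y<.29)&(z>.125)&(z<.178)&~b,8)):
        n,L,S,C=cv2.connectedComponentsWithStats(m.astype(np.uint8))
        for i in range(1,n):
            if S[i,4]>lo:
                Q=X[L==i]; r=cv2.fitLine(Q[:,:2].astype(np.float32),cv2.DIST_HUBER,0,.01,.01).ravel()
                print(nm,S[i].tolist(),"med",np.median(Q,0).round(4),"min",Q.min(0).round(4),"max",Q.max(0).round(4),"col",p[L==i].mean(0).round(),"dir",np.degrees(np.arctan2(r[1],r[0])).round(1))
    g=(hsv[...,0]>50)&(hsv[...,0]<75)&(hsv[...,1]>150)&(z>.015)&(z<.05)
    n,L,S,C=cv2.connectedComponentsWithStats(g.astype(np.uint8))
    m=g&(x>.3)&(x<.6)&(y>-.25)&(y<.02)&(np.abs(z-.02)<.012)
    for i in range(1,n):
        if S[i,4]>15: print("green",S[i].tolist(),np.nanmean(X[L==i],0).round(3))
    # dark base
    k=(p.max(2)<45)&(np.abs(z-.008)<.006)&(y>-.3)&(y<.05)&(x>.2)&(x<.65)
    n,L,S,C=cv2.connectedComponentsWithStats(k.astype(np.uint8))
    for i in range(1,n):
        if S[i,4]>40: print("base",S[i].tolist(),cv2.minAreaRect(X[L==i][:,:2].astype(np.float32)))
    if c=="top":
        # shank pixels
        for u in range(160,196,4):
            col=(z[170:205,u]>.13); 
            if col.any(): vv=170+np.where(col)[0]; print("shank",u,X[vv,u].mean(0).round(4),len(vv))
E
```

```text
scene top edge [0.9821 0.1881 0.5987 0.2819] deg 10.84 [0.428 0.246 0.175] [0.701 0.31  0.188]
face 3207 [0.9817 0.1907 0.5734 0.2735] deg 10.99
cov [306, 115, 26, 16, 232] med [ 0.1068 -0.0056  0.1352] min [ 0.1    -0.0419  0.1061] max [0.1154 0.0284 0.1499] col [43. 50. 59.] dir 85.0
cov [203, 195, 21, 24, 224] med [ 0.4822 -0.1692  0.0743] min [ 0.438  -0.1818  0.0551] max [ 0.5066 -0.1588  0.0897] col [152. 157. 158.] dir -4.3
cov [228, 205, 17, 18, 141] med [ 0.4888 -0.1123  0.0695] min [ 0.4503 -0.1224  0.0551] max [ 0.504  -0.1024  0.078 ] col [ 63. 139. 184.] dir -10.7
hook [405, 217, 4, 6, 11] med [0.4784 0.2448 0.126 ] min [0.4663 0.2425 0.1252] max [0.4844 0.2489 0.1304] col [106. 102. 105.] dir -1.5
hook [365, 221, 64, 35, 830] med [0.5797 0.2491 0.1595] min [0.4978 0.1716 0.1255] max [0.5938 0.2753 0.1779] col [141. 140. 147.] dir -85.5
hook [419, 280, 9, 6, 19] med [0.6406 0.2767 0.1263] min [0.6382 0.2711 0.1251] max [0.6465 0.2842 0.1315] col [129. 127. 132.] dir -75.4
green [195, 213, 62, 23, 296] [ 0.483 -0.129  0.024]
green [201, 248, 25, 18, 212] [ 0.578 -0.126  0
[... 625 characters left out ...]
v [345, 229, 11, 31, 229] med [ 0.4638 -0.1705  0.0829] min [ 0.4339 -0.1809  0.058 ] max [ 0.5    -0.16    0.0948] col [134. 142. 143.] dir -5.2
hook [132, 150, 57, 112, 1009] med [0.5607 0.2539 0.1595] min [0.424  0.1709 0.125 ] max [0.65   0.2874 0.178 ] col [91. 89. 89.] dir 3.9
hook [142, 156, 3, 6, 10] med [0.6406 0.2757 0.126 ] min [0.6368 0.2714 0.1251] max [0.6492 0.2772 0.1305] col [ 98. 100. 102.] dir 20.6
shank 160 [0.5692 0.2295 0.1579] 5
shank 164 [0.5708 0.221  0.1598] 5
shank 168 [0.5735 0.2134 0.1574] 5
shank 172 [0.5735 0.2052 0.1574] 5
shank 176 [0.5756 0.1971 0.1573] 5
shank 180 [0.5773 0.1887 0.1588] 5
shank 184 [0.5785 0.1799 0.1627] 5
shank 188 [0.5796 0.1712 0.1666] 3
```

Checks: the shank height (~155–158 mm), cover tops (78 and 89–95 mm) and cradle size (150×68 mm) all match.

- **Cradle:** centre about (0.477, −0.141), axis at 85.4°. The brass cover is at about (0.476, −0.113) and the large one at (0.472, −0.170).
- **Hook:** stop about (0.5645, 0.250), board axis at about 100.8°.

Next I turn the tool to 85.4° and travel to the brass cover.

Request:
servo_tool --pt "100 0 0 0 0.122" --pt "100 0 0 0 0.122" --pt "100 0 0 0 0.122" --pt "100 0 0 0 0.122" --pt "100 0 0 0 0.122"

```text
time_s: 1.12
ee_pos: [0.2307, 0.4993, 0.2313]
orientation: [-0.0, 0.501, 0.866, 0.0]
wrist_force: [0.6, -0.2, -0.4]
finger_gap: 0.0852
grip_force: 0.0
```

Request:
servo_tool --pt "100 0 0 0 0.122" --pt "100 0 0 0 0.122" --pt "100 0 0 0 0.122" --pt "100 0 0 0 0.122" --pt "100 0 0 0 0.12"

```text
time_s: 1.53
ee_pos: [0.2307, 0.4993, 0.2313]
orientation: [-0.0, 0.737, 0.676, 0.0]
wrist_force: [0.5, 0.0, 0.0]
finger_gap: 0.0853
grip_force: 0.0
```

Request:
servo_tool --pt "100 -0.037 0.018 0 0" --pt "100 -0.037 0.018 0 0" --pt "100 -0.037 0.018 0 0" --pt "100 -0.037 0.018 0 0" --pt "100 -0.037 0.018 0 0"

```text
time_s: 1.95
ee_pos: [0.3057, 0.306, 0.2313]
orientation: [0.0, 0.735, 0.679, 0.0]
wrist_force: [1.1, -0.4, 0.2]
finger_gap: 0.0854
grip_force: 0.0
```

Request:
servo_tool --pt "100 -0.037 0.018 0 0" --pt "100 -0.037 0.018 0 0" --pt "100 -0.037 0.018 0 0" --pt "100 -0.037 0.018 0 0" --pt "100 -0.037 0.018 0 0"

```text
time_s: 2.37
ee_pos: [0.3807, 0.1142, 0.2316]
orientation: [0.0, 0.735, 0.678, 0.001]
wrist_force: [1.2, 0.8, -0.8]
finger_gap: 0.0856
grip_force: 0.0
```

Request:
servo_tool --pt "100 -0.037 0.018 0 0" --pt "100 -0.037 0.018 0 0" --pt "100 -0.037 0.018 0 0" --pt "100 -0.037 0.018 0 0" --pt "100 -0.037 0.018 0 0"

```text
time_s: 2.78
ee_pos: [0.4557, -0.0778, 0.2316]
orientation: [0.0, 0.735, 0.678, 0.0]
wrist_force: [0.9, 0.8, 0.6]
finger_gap: 0.0854
grip_force: 0.0
```

```bash
cat >> h.py <<'E'
def wcloud():
    s=state(); k=imaging.calibration("wrist"); p,d=imaging.read_camera("wrist")
    K=k["intrinsics"]; v,u=np.mgrid[:420,:560]; a=(u-K[0,2])/K[0,0]; b=(v-K[1,2])/K[1,1]
    th=np.hypot(a,b)+1e-9; t=np.tan(th)/th
    X=np.stack([a*t*d,b*t*d,d],-1)@k["mount"][:3,:3].T+k["mount"][:3,3]
    q=s["orientation"]; M=R.from_quat(np.r_[q[1:],q[0]]).as_matrix()
    X=X@M.T+s["ee_pos"]; X[d==0]=np.nan
    return p,X,s
E
python3 - <<'E'
from h import *
import cv2
p,X,s=wcloud(); np.savez("w1.npz",p=p,X=X); cv2.imwrite("pics/w1.png",p)
x,y,z=np.moveaxis(X,-1,0)
print("table",np.nanmedian(z[np.abs(z)<.02]))
m=(x>.4)&(x<.55)&(y>-.25)&(y<-.05)&(z>.052)&(z<.12)
n,L,S,C=cv2.connectedComponentsWithStats(m.astype(np.uint8))
for i in range(1,n):
    if S[i,4]>60:
        Q=X[L==i]; r=cv2.fitLine(Q[:,:2].astype(np.float32),cv2.DIST_HUBER,0,.01,.01).ravel()
        # top ridge: circle fit in lateral/z, local frame
        top=Q[Q[:,2]>Q[:,2].max()-.01]
        print(S[i].tolist(),"min",Q.min(0).round(4),"max",Q.max(0).round(4),"dir",np.degrees(np.arctan2(r[1],r[0])).round(2),"top mean",top.mean(0).round(4),p[L==i].mean(0).round(), "rect",cv2.minAreaRect(top[:,:2].astype(np.float32)))
        A=np.c_[2*Q[:,0],2*Q[:,2],np.ones(len(Q))]
E
```

```text
table -0.0002969238021233861
[272, 216, 54, 23, 823] min [ 0.4475 -0.123   0.052 ] max [ 0.503  -0.1025  0.0775] dir -5.52 top mean [ 0.4744 -0.1126  0.0732] [ 65. 143. 175.] rect ((0.4750482141971588, -0.11341921240091324), (0.01653437502682209, 0.04050284996628761), 84.98915100097656)
[265, 267, 63, 29, 1073] min [ 0.4349 -0.1804  0.0521] max [ 0.503  -0.1591  0.0897] dir -6.69 top mean [ 0.4686 -0.1695  0.0853] [148. 155. 153.] rect ((0.4690401554107666, -0.17054596543312073), (0.016634317114949226, 0.04589211568236351), 83.3084945678711)
```

View pics/w1.png

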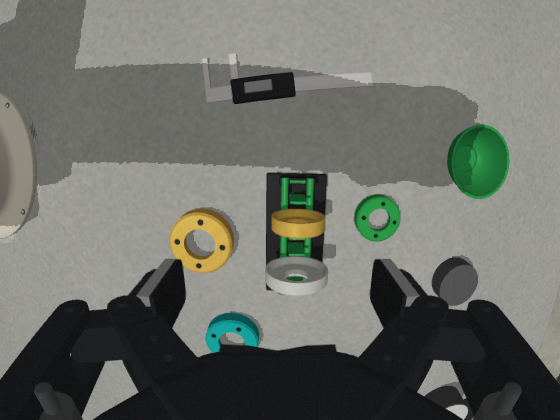

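The wrist view shows the brass cover at (298,222), the silver one at (297,274) and free space for both fingers. The brass centre is (0.475, −0.1127), with the axis at about 84.5°. I go down over it and grip.

Request:
servo_tool --pt "100 -0.0329 0.0225 0 0.015" --pt "100 0 0 0.04 0" --pt "100 0 0 0.04 0" --pt "100 0 0 0.04 0" --pt "100 0 0 0.03 0"

```text
time_s: 3.25
ee_pos: [0.4742, -0.1101, 0.0781]
orientation: [-0.001, 0.74, 0.672, -0.001]
wrist_force: [-0.7, 0.5, -0.1]
finger_gap: 0.0853
grip_force: 0.0
```

Request:
servo_tool --pt "100 0 0 0.03 0" --pt "100 0 0 0.015 0" --pt "100 0 0 0.0135 0" --pt "100 0 0 0 0"

```text
time_s: 3.58
ee_pos: [0.4735, -0.1097, 0.0199]
orientation: [-0.002, 0.74, 0.673, -0.001]
wrist_force: [-0.5, -0.2, -0.3]
finger_gap: 0.0858
grip_force: 0.0
```

Request:
servo_tool --pt "0 0 0 0 0" --pt "0 0 0 0 0" --pt "0 0 0 0 0" --pt "0 0 0 0 0" --pt "0 0 0 0 0"

```text
time_s: 4.0
ee_pos: [0.4761, -0.1103, 0.0246]
orientation: [0.001, 0.74, 0.673, 0.001]
wrist_force: [-2.4, 0.4, 5.0]
finger_gap: 0.0538
grip_force: 62.3
```

Request:
servo_tool --pt "0 0 0 0 0" --pt "0 0 0 0 0" --pt "0 0 0 0 0" --pt "0 0 0 0 0" --pt "0 0 0 0 0"

```text
time_s: 4.42
ee_pos: [0.4761, -0.1103, 0.0246]
orientation: [0.001, 0.74, 0.673, 0.001]
wrist_force: [-2.7, 0.7, 4.7]
finger_gap: 0.0538
grip_force: 62.3
```

Request:
servo_tool --pt "0 0 0 -0.01 0" --pt "0 0 0 -0.02 0" --pt "0 0 0 -0.035 0" --pt "0 0 0 -0.035 0" --pt "0 0 0 -0.04 0"

```text
time_s: 4.83
ee_pos: [0.4746, -0.1099, 0.1646]
orientation: [-0.0, 0.74, 0.673, -0.0]
wrist_force: [1.3, -0.3, -1.6]
finger_gap: 0.0537
grip_force: 63.7
```

Request:
servo_tool --pt "0 0 0 -0.035 0" --pt "0 0 0 0 0"

```text
time_s: 5.0
ee_pos: [0.4774, -0.1106, 0.2064]
orientation: [0.005, 0.74, 0.673, 0.003]
wrist_force: [1.0, 0.9, -1.4]
finger_gap: 0.0538
grip_force: 64.0
```

```bash
python3 - <<'E'
from h import *
import cv2
p,X,s=wcloud(); np.savez("w2.npz",p=p,X=X)
k=imaging.calibration("wrist")
q=s["orientation"]; M=R.from_quat(np.r_[q[1:],q[0]]).as_matrix()
T=(X-s["ee_pos"])@M
print(s["ee_pos"],s["wrist_force"],s["finger_gap"],M.round(4).tolist())
hsv=cv2.cvtColor(p,cv2.COLOR_BGR2HSV)
m=(hsv[...,0]>12)&(hsv[...,0]<28)&(hsv[...,1]>110)&(T[...,2]>-.08)&(T[...,2]<.03)&(np.abs(T[...,1])<.04)&(np.abs(T[...,0])<.04)
Q=T[m]; print(m.sum(),Q.min(0).round(4),Q.max(0).round(4),np.median(Q,0).round(4))
# outer rim profile: y vs z of the highest (min z) points
for yb in np.arange(-.028,.029,.007):
    a=Q[np.abs(Q[:,1]-yb)<.002]
    if len(a): print(yb.round(3),"zmin",a[:,2].min().round(4),"x range",a[:,0].min().round(4),a[:,0].max().round(4))
cv2.imwrite("pics/w2.png",p)
E
```

```text
[ 0.47736291 -0.11056106  0.20637411] [ 1.04351961  0.88090059 -1.40367635] 0.05384776875638161 [[0.0948, 0.9954, 0.0107], [0.9955, -0.0948, -0.0025], [-0.0015, 0.0109, -0.9999]]
9979 [-0.0116 -0.027  -0.0749] [0.0107 0.0273 0.0043] [-0.0019  0.0002 -0.0271]
-0.028 zmin -0.0335 x range -0.0103 0.0063
-0.021 zmin -0.0442 x range -0.0092 0.0056
-0.014 zmin -0.0496 x range -0.0106 0.0052
-0.007 zmin -0.0726 x range -0.0112 0.0102
-0.0 zmin -0.0749 x range -0.0115 0.0105
0.007 zmin -0.0732 x range -0.0112 0.0106
0.014 zmin -0.0497 x range -0.0114 0.0055
0.021 zmin -0.0453 x range -0.0095 0.0055
0.028 zmin -0.0342 x range -0.0101 0.0056
```

View pics/w2.png

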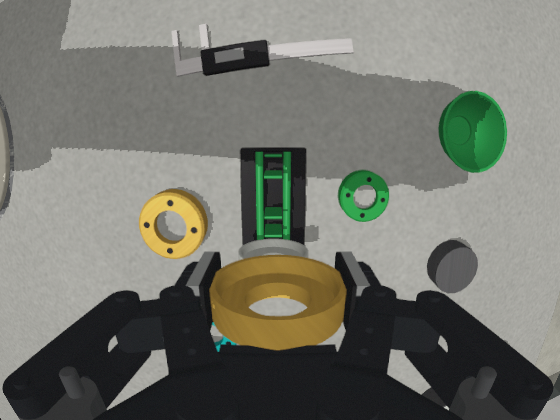

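The brass cover sits squarely in the pads at image (278,300), recess toward +tool x. Its back rim is at tool x≈+5.5 mm and its axis about 24 mm behind the TCP. Now I turn to the board axis and go to a stand-off before the hook.

Request:
servo_tool --pt "0 0 0 0 -0.094" --pt "0 0 0 0 -0.094" --pt "0 0 0 0 -0.095" --pt "0 0.0287 0.0219 0.01 0" --pt "0 0.0287 0.0219 0.01 0"

```text
time_s: 5.47
ee_pos: [0.5075, -0.0459, 0.1776]
orientation: [0.0, 0.639, 0.769, 0.0]
wrist_force: [0.7, -1.1, -2.8]
finger_gap: 0.0536
grip_force: 63.9
```

Request:
servo_tool --pt "0 0.0287 0.0219 0.01 0" --pt "0 0.0287 0.0219 0.01 0" --pt "0 0.0287 0.0219 0.01 0" --pt "0 0.0287 0.0219 0.01 0" --pt "0 0.0287 0.0219 0.01 0"

```text
time_s: 5.88
ee_pos: [0.5883, 0.1176, 0.1264]
orientation: [-0.0, 0.638, 0.77, -0.0]
wrist_force: [1.5, -0.7, -2.3]
finger_gap: 0.0535
grip_force: 63.9
```

Request:
servo_tool --pt "0 0 0 0 0" --pt "0 0 0 0 0"

```text
time_s: 6.05
ee_pos: [0.5876, 0.1174, 0.1254]
orientation: [-0.001, 0.637, 0.771, -0.001]
wrist_force: [-1.0, -0.8, -2.0]
finger_gap: 0.0537
grip_force: 64.2
```

```bash
cat > look.py <<'E'
from h import *
import cv2,sys
p,X,s=wcloud(); cv2.imwrite(f"pics/{sys.argv[1]}.png",p)
q=s["orientation"]; M=R.from_quat(np.r_[q[1:],q[0]]).as_matrix()
T=(X-s["ee_pos"])@M; np.savez(sys.argv[1]+".npz",p=p,X=X,T=T)
print(s["ee_pos"].round(4),s["wrist_force"].round(2),"toolx deg",np.degrees(np.arctan2(M[1,0],M[0,0])).round(2), M[2].round(4))
hsv=cv2.cvtColor(p,cv2.COLOR_BGR2HSV)
z=X[...,2]; b=(hsv[...,0]>105)&(hsv[...,0]<128)&(hsv[...,1]>120)
t=X[b&(z>.178)&(z<.195)]; r=cv2.fitLine(t[:,:2].astype(np.float32),cv2.DIST_HUBER,0,.01,.01).ravel()
print("board top",len(t),r.round(4),np.degrees(np.arctan2(r[1],r[0])).round(2),"z",np.median(t[:,2]).round(4))
m=(T[...,0]>.012)&(np.abs(T[...,1])<.03)&(z>.148)&(z<.176)&~b
for xb in np.arange(.012,.16,.008):
    a=T[m&(np.abs(T[...,0]-xb)<.003)]
    if len(a)>3: print("toolx",xb.round(3),"y",a[:,1].min().round(4),a[:,1].max().round(4),"ztop world",X[m&(np.abs(T[...,0]-xb)<.003)][:,2].max().round(4),len(a))
E
python3 look.py w3
```

```text
[0.5876 0.1174 0.1254] [-0.99 -0.77 -2.04] toolx deg 100.93 [-0.     -0.0038 -1.    ]Traceback (most recent call last):
  File "look.py", line 9, in <module>
    t=X[b&(z>.178)&(z<.195)]; r=cv2.fitLine(t[:,:2].astype(np.float32),cv2.DIST_HUBER,0,.01,.01).ravel()
                                ~~~~~~~~~~~^^^^^^^^^^^^^^^^^^^^^^^^^^^^^^^^^^^^^^^^^^^^^^^^^^^^^
cv2.error: OpenCV(4.12.0) /io/opencv/modules/imgproc/src/linefit.cpp:50: error: (-215:Assertion failed) count > 0 in function 'fitLine2D_wods'
```

View pics/w3.png

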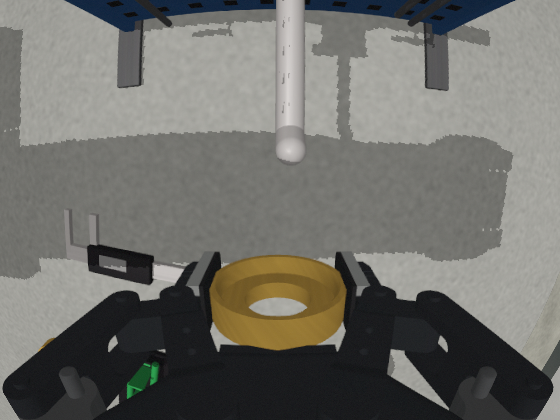

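The wrist view shows the hook's nose at (291,150) and the cover's bore at (278,300). The board's top edge is out of view, so I only measure the shank.

```bash
sed -i 's/^t=X\[b.*$/t=X[b\&(z>.178)\&(z<.195)]; r=cv2.fitLine(t[:,:2].astype(np.float32),cv2.DIST_HUBER,0,.01,.01).ravel() if len(t)>9 else np.zeros(4)/; s/^print("board.*$/print("board",r.round(4),np.degrees(np.arctan2(r[1],r[0])).round(2))/' look.py; python3 look.py w3b; python3 - <<'E'
from h import *
f=np.load("w3b.npz");T=f["T"];p=f["p"]
import cv2
hsv=cv2.cvtColor(p,cv2.COLOR_BGR2HSV)
m=(hsv[...,0]>12)&(hsv[...,0]<28)&(hsv[...,1]>110)&(T[...,2]>-.06)&(T[...,2]<.03)&(np.abs(T[...,1])<.04)&(np.abs(T[...,0])<.04)
Q=T[m]
# rim silhouette: back rim plane points (x near max)
for yb in (-.021,-.014,-.007,0,.007,.014,.021):
    a=Q[(np.abs(Q[:,1]-yb)<.001)&(Q[:,2]<-.035)]; 
    if len(a): print(yb,a[:,2].min().round(4),a[:,0].min().round(4),a[:,0].max().round(4))
E
```

```text
[0.5876 0.1164 0.1264] [ 0.01 -0.6  -1.73] toolx deg 100.85 [-2.0e-04 -2.6e-03 -1.0e+00]
board [0. 0. 0. 0.] 0.0
toolx 0.012 y -0.03 0.0295 ztop world 0.176 21
toolx 0.052 y 0.0023 0.0068 ztop world 0.166 12
toolx 0.06 y -0.0003 0.0093 ztop world 0.1696 563
toolx 0.068 y -0.0003 0.0094 ztop world 0.1645 511
toolx 0.076 y -0.0003 0.0093 ztop world 0.1615 504
toolx 0.084 y -0.0003 0.0094 ztop world 0.1612 495
toolx 0.092 y -0.0003 0.0098 ztop world 0.1611 486
toolx 0.1 y -0.0003 0.0095 ztop world 0.1615 475
toolx 0.108 y -0.0003 0.0096 ztop world 0.1613 437
-0.021 -0.0436 -0.0095 0.0051
-0.014 -0.0491 -0.0096 0.0055
-0.007 -0.0519 -0.0085 0.0051
0 -0.0528 -0.0089 0.005
0.007 -0.0521 -0.0085 0.005
0.014 -0.049 -0.0102 0.0048
0.021 -0.0438 -0.0097 0.0049
```

The shank is parallel to the tool and 4.6 mm to its +y side. The cover's axis is about 5.1 mm below the shank's, which depth and the cradle height both give. I shift by +4.6 mm and raise 9.6 mm so the bore clears the nose, then let it settle.

Request:
servo_tool --pt "0 0 0.0046 -0.0096 0" --pt "0 0 0 0 0" --pt "0 0 0 0 0" --pt "0 0 0 0 0" --pt "0 0 0 0 0"

```text
time_s: 6.57
ee_pos: [0.5925, 0.1162, 0.1373]
orientation: [-0.0, 0.638, 0.77, -0.0]
wrist_force: [0.2, 0.3, -1.2]
finger_gap: 0.0537
grip_force: 64.3
```

Request:
servo_tool --pt "0 0.01 0 0 0" --pt "0 0.01 0 0 0" --pt "0 0.01 0 0 0" --pt "0 0 0 0 0" --pt "0 0 0 0 0"

```text
time_s: 6.98
ee_pos: [0.5869, 0.1473, 0.1373]
orientation: [-0.0, 0.637, 0.771, -0.0]
wrist_force: [0.2, -0.9, -1.1]
finger_gap: 0.0535
grip_force: 64.3
```

Request:
servo_tool --pt "0 0.008 0 0.0012 0" --pt "0 0.008 0 0 0" --pt "0 0.008 0 0 0" --pt "0 0.008 0 0 0" --pt "0 0 0 0 0"

```text
time_s: 7.4
ee_pos: [0.5809, 0.1793, 0.1362]
orientation: [-0.0, 0.637, 0.771, 0.0]
wrist_force: [-0.6, -0.4, -1.6]
finger_gap: 0.0538
grip_force: 64.3
```

Request:
servo_tool --pt "0 0.006 0 0 0" --pt "0 0.006 0 0 0" --pt "0 0 0 0 0" --pt "0 0 0 0 0" --pt "0 0 0 0 0"

```text
time_s: 7.82
ee_pos: [0.579, 0.1894, 0.1362]
orientation: [0.0, 0.638, 0.77, -0.0]
wrist_force: [0.4, 0.2, -1.7]
finger_gap: 0.0537
grip_force: 64.3
```

```bash
python3 look.py w4
```

```text
[0.579  0.1894 0.1362] [ 0.42  0.2  -1.72] toolx deg 100.77 [-1.e-04  0.e+00 -1.e+00]
board [0.9834 0.1814 0.5612 0.2763] 10.45
toolx 0.012 y -0.0054 0.004 ztop world 0.1607 161
toolx 0.02 y -0.0053 0.004 ztop world 0.1616 338
toolx 0.028 y -0.0057 0.0044 ztop world 0.161 381
toolx 0.036 y -0.0056 0.0043 ztop world 0.1609 389
toolx 0.044 y -0.0054 0.0042 ztop world 0.1619 404
toolx 0.052 y -0.0209 0.0198 ztop world 0.168 792
toolx 0.06 y -0.0223 0.0213 ztop world 0.1688 1804
toolx 0.068 y -0.0177 0.0168 ztop world 0.1743 1653
toolx 0.076 y -0.0217 0.0209 ztop world 0.1759 1842
toolx 0.084 y -0.0299 0.0271 ztop world 0.176 37
```

View pics/w4.png

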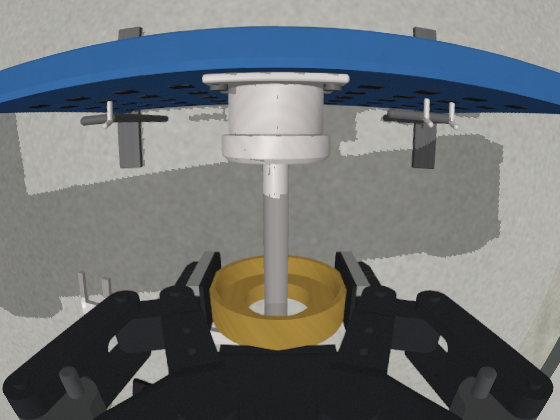

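The shank (column 275) passes through the brass bore, and the small cover sits on the boss at (275,140). I correct laterally by −0.6 mm, advance clear of the nose, and lower in small steps while watching the force.

Request:
servo_tool --pt "0 0.006 -0.0006 0 0" --pt "0 0.006 0 0 0" --pt "0 0 0 0.006 0" --pt "0 0 0 0.005 0" --pt "0 0 0 0 0"

```text
time_s: 8.28
ee_pos: [0.5756, 0.2011, 0.1235]
orientation: [-0.001, 0.638, 0.77, -0.001]
wrist_force: [-0.6, 0.5, -3.0]
finger_gap: 0.0535
grip_force: 64.3
```

Request:
servo_tool --pt "0 0 0 0.001 0" --pt "0 0 0 0 0" --pt "0 0 0 0 0"

```text
time_s: 8.53
ee_pos: [0.5762, 0.201, 0.1242]
orientation: [0.0, 0.638, 0.77, 0.0]
wrist_force: [0.1, 0.2, -2.8]
finger_gap: 0.0536
grip_force: 64.3
```

```bash
python3 - <<'E'
import numpy as np
f=np.load("w4.npz");T=f["T"];X=f["X"]
# near-axis column profile above boss: top height vs tool x
m=(np.abs(T[...,1]+.0006)<.004)&(T[...,0]>.03)&(T[...,0]<.1)&(X[...,2]>.1)
Q=T[m];Z=X[m][:,2]
for a in np.arange(.044,.09,.002):
    k=(Q[:,0]>=a)&(Q[:,0]<a+.002)
    if k.any(): print(a.round(3),Z[k].max().round(4),Z[k].min().round(4),k.sum())
E
```

```text
0.044 0.1606 0.1571 115
0.046 0.1607 0.1568 110
0.048 0.1605 0.1567 116
0.05 0.1608 0.157 97
0.052 0.1673 0.1635 92
0.054 0.1686 0.1651 135
0.056 0.1685 0.1654 130
0.058 0.1688 0.1648 123
0.06 0.1684 0.1654 135
0.062 0.1734 0.1577 141
0.064 0.1748 0.1701 149
0.066 0.1743 0.17 150
0.068 0.1737 0.1706 150
0.07 0.1742 0.1705 149
0.072 0.1746 0.1702 153
0.074 0.174 0.1702 151
0.076 0.1739 0.1703 152
0.078 0.1787 0.1708 174
0.08 0.1795 0.1694 204
0.082 0.1869 0.1759 286
0.084 0.1867 0.183 182
0.086 0.1866 0.1831 183
0.088 0.1869 0.183 183
```

Request:
servo_tool --pt "0 0 0 0.001 0" --pt "0 0 0 0 0" --pt "0 0 0 0 0"

```text
time_s: 8.78
ee_pos: [0.5762, 0.2011, 0.1232]
orientation: [0.0, 0.638, 0.77, 0.0]
wrist_force: [-0.5, 0.5, -2.1]
finger_gap: 0.0533
grip_force: 64.3
```

Request:
servo_tool --pt "0 0 0 0.0005 0" --pt "0 0 0 0 0" --pt "0 0 0 0 0"

```text
time_s: 9.03
ee_pos: [0.5762, 0.2011, 0.1227]
orientation: [-0.0, 0.638, 0.77, -0.0]
wrist_force: [0.1, -1.0, -2.2]
finger_gap: 0.0537
grip_force: 64.3
```

Request:
servo_tool --pt "0 0 0 0.0005 0" --pt "0 0 0 0 0" --pt "0 0 0 0 0"

```text
time_s: 9.28
ee_pos: [0.5762, 0.2011, 0.1221]
orientation: [-0.0, 0.638, 0.77, -0.0]
wrist_force: [-0.5, -0.3, -2.6]
finger_gap: 0.0535
grip_force: 64.3
```

Request:
servo_tool --pt "0 0 0 0.0005 0" --pt "0 0 0 0 0" --pt "0 0 0 0 0"

```text
time_s: 9.53
ee_pos: [0.5762, 0.2011, 0.1217]
orientation: [0.0, 0.638, 0.77, 0.0]
wrist_force: [-0.5, 0.7, -1.8]
finger_gap: 0.0532
grip_force: 64.3
```

Request:
servo_tool --pt "0 0 0 0.0005 0" --pt "0 0 0 0 0" --pt "0 0 0 0 0"

```text
time_s: 9.78
ee_pos: [0.5763, 0.2012, 0.1216]
orientation: [0.0, 0.638, 0.77, 0.0]
wrist_force: [-0.1, -0.7, 2.2]
finger_gap: 0.0539
grip_force: 64.7
```

Vertical contact is at TCP z≈0.1217, so I back off 0.3 mm and slide back along the shank.

Request:
servo_tool --pt "0 0.007 0 -0.0003 0" --pt "0 0.008 0 0 0" --pt "0 0.008 0 0 0" --pt "0 0.007 0 0 0" --pt "0 0 0 0 0"

```text
time_s: 10.2
ee_pos: [0.5702, 0.2326, 0.1216]
orientation: [-0.0, 0.637, 0.771, 0.0]
wrist_force: [-1.9, 2.7, 2.2]
finger_gap: 0.0537
grip_force: 64.7
```

Request:
servo_tool --pt "0 0.002 0 0 0" --pt "0 0.002 0 0 0" --pt "0 0 0 0 0"

```text
time_s: 10.45
ee_pos: [0.5698, 0.2348, 0.1216]
orientation: [-0.0, 0.638, 0.77, 0.0]
wrist_force: [-1.0, 0.4, 2.3]
finger_gap: 0.0537
grip_force: 64.7
```

Request:
servo_tool --pt "0 0.001 0 0 0" --pt "0 0.001 0 0 0" --pt "0 0 0 0 0"

```text
time_s: 10.7
ee_pos: [0.5695, 0.2364, 0.1216]
orientation: [0.0, 0.638, 0.77, 0.0]
wrist_force: [-1.0, -2.5, 3.0]
finger_gap: 0.0536
grip_force: 64.7
```

Request:
servo_tool --pt "0 0.001 0 0 0" --pt "0 0.001 0 0 0" --pt "0 0 0 0 0"

```text
time_s: 10.95
ee_pos: [0.5691, 0.2385, 0.1215]
orientation: [0.0, 0.638, 0.77, 0.0]
wrist_force: [-0.6, -2.3, 3.1]
finger_gap: 0.0534
grip_force: 64.7
```

The rim has passed over the small cover with only about 2.5 N. I continue to home.

Request:
servo_tool --pt "0 0.001 0 0 0" --pt "0 0.001 0 0 0" --pt "0 0 0 0 0"

```text
time_s: 11.2
ee_pos: [0.5687, 0.2406, 0.1216]
orientation: [0.0, 0.638, 0.77, 0.0]
wrist_force: [-0.7, -2.5, 3.4]
finger_gap: 0.0538
grip_force: 64.7
```

Request:
servo_tool --pt "0 0.001 0 0 0" --pt "0 0 0 0 0"

```text
time_s: 11.37
ee_pos: [0.5685, 0.2416, 0.1216]
orientation: [0.0, 0.638, 0.77, 0.0]
wrist_force: [-0.2, -2.5, 3.3]
finger_gap: 0.0536
grip_force: 64.7
```

Request:
servo_tool --pt "0 0.0007 0 0 0" --pt "0 0 0 0 0"

```text
time_s: 11.53
ee_pos: [0.5684, 0.2422, 0.1215]
orientation: [0.0, 0.638, 0.77, 0.0]
wrist_force: [0.1, -2.9, 4.2]
finger_gap: 0.0537
grip_force: 64.7
```

Request:
servo_tool --pt "0 0.0005 0 0 0" --pt "0 0 0 0 0"

```text
time_s: 11.7
ee_pos: [0.5683, 0.2426, 0.1215]
orientation: [0.0, 0.638, 0.77, 0.0]
wrist_force: [-0.6, -3.1, 4.2]
finger_gap: 0.0535
grip_force: 64.7
```

Request:
servo_tool --pt "0 0.0005 0 0 0" --pt "0 0 0 0 0"

```text
time_s: 11.87
ee_pos: [0.5682, 0.2431, 0.1215]
orientation: [0.0, 0.638, 0.77, 0.0]
wrist_force: [-1.0, -2.8, 4.5]
finger_gap: 0.0538
grip_force: 64.8
```

Request:
servo_tool --pt "0 0.0004 0 0 0" --pt "0 0 0 0 0"

```text
time_s: 12.03
ee_pos: [0.5681, 0.2435, 0.1215]
orientation: [0.0, 0.638, 0.77, 0.0]
wrist_force: [-0.2, -2.8, 4.9]
finger_gap: 0.0535
grip_force: 64.8
```

Request:
servo_tool --pt "0 0.0003 0 0 0" --pt "0 0 0 0 0"

```text
time_s: 12.2
ee_pos: [0.5681, 0.2438, 0.1215]
orientation: [0.0, 0.638, 0.77, 0.0]
wrist_force: [0.4, -4.0, 4.5]
finger_gap: 0.0534
grip_force: 64.8
```

Request:
servo_tool --pt "0 0.0003 0 0 0" --pt "0 0 0 0 0"

```text
time_s: 12.37
ee_pos: [0.568, 0.2441, 0.1215]
orientation: [0.0, 0.638, 0.77, 0.0]
wrist_force: [0.2, -3.9, 4.4]
finger_gap: 0.0538
grip_force: 64.8
```

Request:
servo_tool --pt "0 0.0003 0 0 0" --pt "0 0 0 0 0"

```text
time_s: 12.53
ee_pos: [0.5679, 0.2444, 0.1215]
orientation: [0.0, 0.638, 0.77, 0.0]
wrist_force: [0.2, -4.2, 5.3]
finger_gap: 0.0539
grip_force: 64.8
```

Request:
servo_tool --pt "0 0.0003 0 0 0" --pt "0 0 0 0 0"

```text
time_s: 12.7
ee_pos: [0.5679, 0.2447, 0.1215]
orientation: [0.0, 0.638, 0.77, -0.0]
wrist_force: [-0.1, -4.2, 5.2]
finger_gap: 0.0535
grip_force: 64.8
```

Request:
servo_tool --pt "0 0.0003 0 0 0" --pt "0 0 0 0 0"

```text
time_s: 12.87
ee_pos: [0.5679, 0.2448, 0.1215]
orientation: [0.0, 0.638, 0.77, -0.0]
wrist_force: [0.2, -5.1, 5.3]
finger_gap: 0.0537
grip_force: 64.9
```

Request:
servo_tool --pt "0 0.0003 0 0 0" --pt "0 0 0 0 0"

```text
time_s: 13.03
ee_pos: [0.5679, 0.2448, 0.1215]
orientation: [0.0, 0.638, 0.77, -0.0]
wrist_force: [1.2, -6.7, 5.4]
finger_gap: 0.0535
grip_force: 64.9
```

Request:
servo_tool --pt "0 0.0003 0 0 0" --pt "0 0 0 0 0"

```text
time_s: 13.2
ee_pos: [0.5679, 0.2448, 0.1215]
orientation: [0.001, 0.638, 0.77, -0.0]
wrist_force: [1.2, -7.4, 5.1]
finger_gap: 0.0536
grip_force: 64.9
```

Request:
servo_tool --pt "0 0.0003 0 0 0" --pt "0 0 0 0 0"

```text
time_s: 13.37
ee_pos: [0.5679, 0.2448, 0.1215]
orientation: [0.001, 0.638, 0.77, -0.001]
wrist_force: [1.0, -9.7, 5.6]
finger_gap: 0.0531
grip_force: 64.9
```

Firm stop reached at about 5 N/mm. I raise the push to about 16 N and hold it.

Request:
servo_tool --pt "0 0.0005 0 0 0" --pt "0 0.0005 0 0 0" --pt "0 0 0 0 0"

```text
time_s: 13.62
ee_pos: [0.5679, 0.2448, 0.1215]
orientation: [0.001, 0.638, 0.77, -0.001]
wrist_force: [2.1, -14.6, 5.7]
finger_gap: 0.0537
grip_force: 65.0
```

Request:
servo_tool --pt "0 0.0002 0 0 0" --pt "0 0 0 0 0" --pt "0 0 0 0 0"

```text
time_s: 13.87
ee_pos: [0.5678, 0.2448, 0.1215]
orientation: [0.001, 0.638, 0.77, -0.001]
wrist_force: [2.1, -15.8, 6.1]
finger_gap: 0.0538
grip_force: 65.0
```

Request:
servo_tool --pt "0 0 0 0 0" --pt "0 0 0 0 0" --pt "0 0 0 0 0" --pt "0 0 0 0 0" --pt "0 0 0 0 0"

```text
time_s: 14.28
ee_pos: [0.5679, 0.2449, 0.1215]
orientation: [0.001, 0.638, 0.77, -0.001]
wrist_force: [1.0, -15.2, 5.7]
finger_gap: 0.0537
grip_force: 65.0
```

Request:
servo_tool --pt "0 0 0 0 0" --pt "0 0 0 0 0" --pt "0 0 0 0 0" --pt "0 0 0 0 0" --pt "0 0 0 0 0"

```text
time_s: 14.7
ee_pos: [0.5679, 0.2448, 0.1215]
orientation: [0.001, 0.638, 0.77, -0.001]
wrist_force: [2.0, -15.2, 5.6]
finger_gap: 0.0539
grip_force: 65.0
```

Request:
servo_tool --pt "0 -0.0012 0 0 0" --pt "0 -0.001 0 -0.0003 0" --pt "0 0 0 0 0"

```text
time_s: 14.95
ee_pos: [0.5678, 0.2448, 0.1216]
orientation: [-0.0, 0.638, 0.77, -0.0]
wrist_force: [-0.4, -3.0, 3.3]
finger_gap: 0.054
grip_force: 64.7
```

Request:
servo_tool --pt "100 0 0 0 0" --pt "100 0 0 0 0" --pt "100 0 0 0 0" --pt "100 0 0 0 0" --pt "100 0 0 0 0"

```text
time_s: 15.37
ee_pos: [0.5677, 0.2451, 0.1216]
orientation: [-0.0, 0.638, 0.77, -0.0]
wrist_force: [0.2, -0.1, 0.2]
finger_gap: 0.0855
grip_force: 0.0
```

Request:
servo_tool --pt "100 0 0 -0.01 0" --pt "100 0 0 -0.025 0" --pt "100 0 0 -0.03 0" --pt "100 0 0 -0.025 0" --pt "100 0 0 0 0"

```text
time_s: 15.78
ee_pos: [0.5691, 0.2455, 0.2185]
orientation: [0.002, 0.638, 0.77, 0.004]
wrist_force: [-0.2, 0.6, 1.0]
finger_gap: 0.0854
grip_force: 0.0
```

Request:
servo_tool --pt "100 -0.02 0 0 0" --pt "100 -0.02 0 0 0" --pt "100 -0.02 0 0 0" --pt "100 0 0 0 0" --pt "100 0 0 0 0"

```text
time_s: 16.2
ee_pos: [0.5792, 0.1853, 0.2123]
orientation: [0.0, 0.638, 0.77, 0.0]
wrist_force: [0.0, 0.4, -0.4]
finger_gap: 0.0855
grip_force: 0.0
```

```bash
python3 look.py w5; python3 - <<'E'
import numpy as np
f=np.load("w5.npz");T=f["T"];X=f["X"]
m=(np.abs(T[...,1])<.004)&(T[...,0]>.0)&(T[...,0]<.14)&(X[...,2]>.1)
Q=T[m];Z=X[m][:,2]
for a in np.arange(.03,.11,.002):
    k=(Q[:,0]>=a)&(Q[:,0]<a+.002)
    if k.any(): print(a.round(3),Z[k].max().round(4))
E
```

```text
[0.5792 0.1853 0.2123] [ 0.05  0.4  -0.43] toolx deg 100.68 [ 3.e-04  5.e-04 -1.e+00]
board [0.9831 0.1832 0.562  0.2769] 10.56
toolx 0.012 y -0.0045 0.0044 ztop world 0.1611 66
toolx 0.02 y -0.0044 0.0043 ztop world 0.1606 139
toolx 0.028 y -0.0051 0.005 ztop world 0.1608 150
toolx 0.036 y -0.005 0.005 ztop world 0.1611 170
toolx 0.044 y -0.0049 0.0049 ztop world 0.1607 164
toolx 0.052 y -0.0269 0.0267 ztop world 0.1748 841
toolx 0.06 y -0.0277 0.0277 ztop world 0.1749 879
toolx 0.068 y -0.0211 0.0212 ztop world 0.1744 646
toolx 0.076 y -0.0171 0.0175 ztop world 0.1738 625
toolx 0.084 y -0.0256 0.0227 ztop world 0.176 489
0.03 0.1605
0.032 0.161
0.034 0.1611
0.036 0.1604
0.038 0.1607
0.04 0.1611
0.042 0.1606
0.044 0.1605
0.046 0.1608
0.048 0.173
0.05 0.1745
0.052 0.1748
0.054 0.1745
0.056 0.1749
0.058 0.1744
0.06 0.1744
0.062 0.174
0.064 0.1744
0.066 0.1726
0.068 0.1739
0.07 0.1741
0.072 0.1734
0.074 0.1738
0.076 0.1736
0.078 0.1736
0.08 0.1738
0.082 0.177
0.084 0.1791
0.086 0.1865
0.088 0.1863
0.09 0.1866
0.092 0.1862
0.094 0.1862
0.096 0.1868
0.098 0.1868
```

View pics/w5.png

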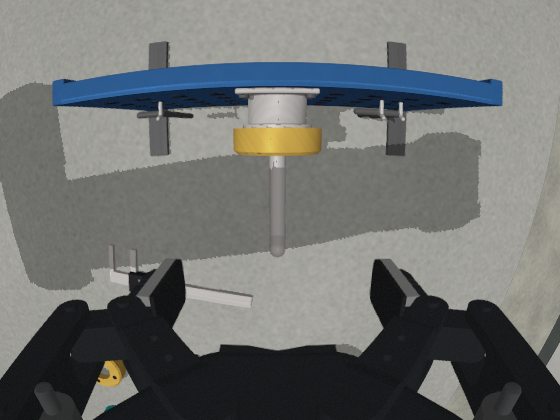

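The brass cover hangs at (277,140). Its front is 18 mm before the boss, which is exactly home, and it is centred. I go to fetch the large cover.

Request:
servo_tool --pt "100 0 0 0 0.094" --pt "100 0 0 0 0.094" --pt "100 0 0 0 0.095" --pt "100 -0.0365 -0.0075 0 0" --pt "100 -0.0365 -0.0075 0 0"

```text
time_s: 16.67
ee_pos: [0.5568, 0.1161, 0.211]
orientation: [-0.0, 0.739, 0.674, -0.0]
wrist_force: [-0.1, -1.0, 0.3]
finger_gap: 0.0852
grip_force: 0.0
```

Request:
servo_tool --pt "100 -0.0365 -0.0075 0 0" --pt "100 -0.0365 -0.0075 0 0" --pt "100 -0.0365 -0.0075 0 0" --pt "100 -0.0365 -0.0075 0 0" --pt "100 -0.0365 -0.0075 0 0"

```text
time_s: 17.08
ee_pos: [0.502, -0.0639, 0.212]
orientation: [0.0, 0.739, 0.673, 0.0]
wrist_force: [0.4, -0.4, 0.4]
finger_gap: 0.0853
grip_force: 0.0
```

Request:
servo_tool --pt "100 -0.0365 -0.0075 0 0" --pt "100 -0.0365 -0.0075 0 0" --pt "100 -0.0365 -0.0075 0 0" --pt "100 0 0 0 0" --pt "100 0 0 0 0"

```text
time_s: 17.5
ee_pos: [0.4696, -0.1712, 0.212]
orientation: [0.0, 0.741, 0.672, 0.0]
wrist_force: [0.4, 1.5, 0.1]
finger_gap: 0.0858
grip_force: 0.0
```

Request:
servo_tool --pt "100 0 0 0 0" --pt "100 0 0 0 0"

```text
time_s: 17.67
ee_pos: [0.4703, -0.1691, 0.2118]
orientation: [-0.0, 0.739, 0.673, 0.0]
wrist_force: [-0.6, -0.3, -0.1]
finger_gap: 0.0854
grip_force: 0.0
```

```bash
cat > lg.py <<'E'
from h import *
import cv2
p,X,s=wcloud(); x,y,z=np.moveaxis(X,-1,0)
m=(x>.4)&(x<.55)&(y>-.25)&(y<-.05)&(z>.052)&(z<.12)
n,L,S,C=cv2.connectedComponentsWithStats(m.astype(np.uint8))
print(s["ee_pos"].round(4))
for i in range(1,n):
    if S[i,4]>60:
        Q=X[L==i]; print(S[i].tolist(),Q.min(0).round(4),Q.max(0).round(4),cv2.minAreaRect(Q[:,:2].astype(np.float32)))
E
python3 lg.py
```

```text
[ 0.4703 -0.1691  0.2118]
[240, 189, 73, 27, 1303] [ 0.4355 -0.1809  0.0522] [ 0.5035 -0.1593  0.0894] ((0.46905261278152466, -0.17068101465702057), (0.016669198870658875, 0.06761039048433304), 84.39794921875)
```

The large cover's centre is (0.469, −0.1707) at 84.4°. I go down and grip.

Request:
servo_tool --pt "100 -0.0015 -0.001 0.03 0" --pt "100 0 0 0.035 0" --pt "100 0 0 0.035 0" --pt "100 0 0 0.03 0" --pt "100 0 0 0.025 0"

```text
time_s: 18.13
ee_pos: [0.4683, -0.1701, 0.0544]
orientation: [-0.001, 0.739, 0.674, -0.0]
wrist_force: [0.2, -0.1, -0.3]
finger_gap: 0.0852
grip_force: 0.0
```

Request:
servo_tool --pt "100 0 0 0.018 0" --pt "100 0 0 0.01 0" --pt "100 0 0 0 0" --pt "100 0 0 0 0" --pt "100 0 0 0 0"

```text
time_s: 18.55
ee_pos: [0.4696, -0.1717, 0.0303]
orientation: [0.001, 0.74, 0.673, 0.0]
wrist_force: [0.0, 1.3, 0.6]
finger_gap: 0.0857
grip_force: 0.0
```

Request:
servo_tool --pt "0 0 0 0 0" --pt "0 0 0 0 0" --pt "0 0 0 0 0" --pt "0 0 0 0 0" --pt "0 0 0 0 0"

```text
time_s: 18.97
ee_pos: [0.4696, -0.1721, 0.0305]
orientation: [0.001, 0.74, 0.673, 0.001]
wrist_force: [-1.1, 1.1, 6.7]
finger_gap: 0.0654
grip_force: 64.8
```

Request:
servo_tool --pt "0 0 0 0 0" --pt "0 0 0 0 0" --pt "0 0 0 0 0"

```text
time_s: 19.22
ee_pos: [0.4696, -0.1721, 0.0305]
orientation: [0.001, 0.74, 0.673, 0.001]
wrist_force: [-1.0, 0.2, 7.0]
finger_gap: 0.0652
grip_force: 64.8
```

Request:
servo_tool --pt "0 0 0 -0.01 0" --pt "0 0 0 -0.02 0" --pt "0 0 0 -0.035 0" --pt "0 0 0 -0.04 0" --pt "0 0 0 -0.04 0"

```text
time_s: 19.63
ee_pos: [0.4679, -0.1715, 0.1759]
orientation: [-0.0, 0.74, 0.673, -0.0]
wrist_force: [1.3, 0.3, -1.7]
finger_gap: 0.0654
grip_force: 67.4
```

Request:
servo_tool --pt "0 0 0 0 -0.094" --pt "0 0 0 0 -0.094" --pt "0 0 0 0 -0.095" --pt "0 0.0293 0.0194 0.0044 0" --pt "0 0.0293 0.0194 0.0044 0"

```text
time_s: 20.05
ee_pos: [0.4959, -0.1074, 0.1661]
orientation: [0.001, 0.639, 0.769, 0.0]
wrist_force: [1.1, -0.2, -1.7]
finger_gap: 0.0655
grip_force: 67.5
```

Request:
servo_tool --pt "0 0.0293 0.0194 0.0044 0" --pt "0 0.0293 0.0194 0.0044 0" --pt "0 0.0293 0.0194 0.0044 0" --pt "0 0.0293 0.0194 0.0044 0" --pt "0 0.0293 0.0194 0.0044 0"

```text
time_s: 20.47
ee_pos: [0.5641, 0.0568, 0.1437]
orientation: [0.0, 0.638, 0.77, 0.0]
wrist_force: [0.6, -1.1, -2.4]
finger_gap: 0.0649
grip_force: 67.5
```

Request:
servo_tool --pt "0 0.0293 0.0194 0.0044 0" --pt "0 0.0293 0.0194 0.0044 0" --pt "0 0 0 0 0" --pt "0 0 0 0 0" --pt "0 0 0 0 0"

```text
time_s: 20.88
ee_pos: [0.5907, 0.1198, 0.1345]
orientation: [0.0, 0.637, 0.771, -0.0]
wrist_force: [-0.4, -0.7, -1.9]
finger_gap: 0.065
grip_force: 67.7
```

Request:
servo_tool --pt "0 0 0 0 0" --pt "0 0 0 0 0" --pt "0 0 0 0 0"

```text
time_s: 21.13
ee_pos: [0.5908, 0.119, 0.1348]
orientation: [0.0, 0.638, 0.77, 0.0]
wrist_force: [0.5, 0.2, -2.7]
finger_gap: 0.0651
grip_force: 67.7
```

```bash
cat > rim.py <<'E'
import numpy as np,sys,cv2
f=np.load(sys.argv[1]+".npz");T=f["T"]
m=(T[...,2]>-.07)&(T[...,2]<-.03)&(np.abs(T[...,1])<.04)&(np.abs(T[...,0])<.0135)
Q=T[m]
for yb in (-.024,-.016,-.008,0,.008,.016,.024):
    a=Q[(np.abs(Q[:,1]-yb)<.001)]
    if len(a): print(yb,"z",a[:,2].min().round(4),"x",a[:,0].min().round(4),a[:,0].max().round(4),"c",(-a[:,2].min()-np.sqrt(.034**2-yb**2)).round(4))
E
python3 look.py w6; python3 rim.py w6
```

```text
[0.5908 0.119  0.1348] [ 0.48  0.19 -2.73] toolx deg 100.69 [-1.e-04  7.e-04 -1.e+00]
board [0. 0. 0. 0.] 0.0
toolx 0.052 y -0.0031 0.0053 ztop world 0.1694 113
toolx 0.06 y -0.0043 0.0058 ztop world 0.1698 510
toolx 0.068 y -0.004 0.0056 ztop world 0.1611 450
toolx 0.076 y -0.004 0.0056 ztop world 0.1609 445
toolx 0.084 y -0.004 0.0056 ztop world 0.1616 435
toolx 0.092 y -0.004 0.0056 ztop world 0.1613 429
toolx 0.1 y -0.004 0.0057 ztop world 0.161 413
toolx 0.108 y -0.004 0.0057 ztop world 0.1614 388
toolx 0.116 y -0.0267 0.0286 ztop world 0.1608 576
-0.024 z -0.0493 x -0.0054 0.0097 c 0.0252
-0.016 z -0.0547 x -0.0051 0.0095 c 0.0247
-0.008 z -0.0576 x -0.0037 0.0094 c 0.0246
0 z -0.0592 x -0.0038 0.0093 c 0.0252
0.008 z -0.0582 x -0.0033 0.0093 c 0.0251
0.016 z -0.055 x -0.0053 0.0098 c 0.025
0.024 z -0.0492 x -0.0052 0.0093 c 0.0251
```

View pics/w6.png

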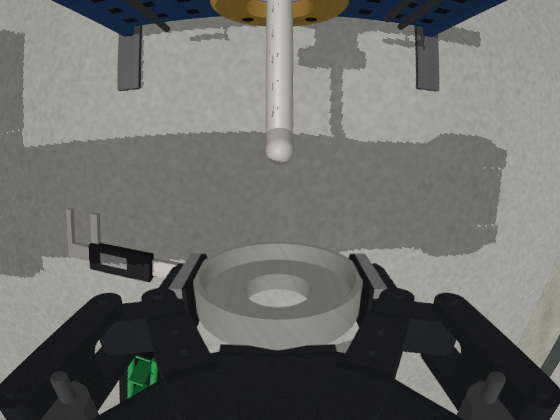

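The large cover is held straight, recess toward the hook, bore at (278,292). The nose is at (280,150), 0.8 mm to the +y side. I correct that and thread it on.

Request:
servo_tool --pt "0 0.01 0.0008 -0.001 0" --pt "0 0.01 0 0 0" --pt "0 0.01 0 0 0" --pt "0 0 0 0 0" --pt "0 0 0 0 0"

```text
time_s: 21.6
ee_pos: [0.5858, 0.1506, 0.1352]
orientation: [0.0, 0.637, 0.771, -0.0]
wrist_force: [-0.1, -0.2, -2.7]
finger_gap: 0.065
grip_force: 67.7
```

Request:
servo_tool --pt "0 0.008 0 0 0" --pt "0 0.008 0 0 0" --pt "0 0.008 0 0 0" --pt "0 0.008 0 0 0" --pt "0 0 0 0 0"

```text
time_s: 22.02
ee_pos: [0.5797, 0.1826, 0.1351]
orientation: [-0.0, 0.637, 0.771, 0.0]
wrist_force: [0.2, -0.1, -2.6]
finger_gap: 0.0652
grip_force: 67.7
```

Request:
servo_tool --pt "0 0.007 0 0 0" --pt "0 0.006 0 0 0" --pt "0 0 0 0 0" --pt "0 0 0 0 0" --pt "0 0 0 0 0"

```text
time_s: 22.43
ee_pos: [0.5777, 0.1937, 0.1352]
orientation: [0.0, 0.638, 0.77, -0.0]
wrist_force: [-0.1, -0.3, -1.5]
finger_gap: 0.0652
grip_force: 67.7
```

```bash
python3 look.py w7; python3 rim.py w7; python3 - <<'E'
import numpy as np
f=np.load("w7.npz");T=f["T"];X=f["X"]
m=(np.abs(T[...,1])<.004)&(T[...,0]>.02)&(T[...,0]<.1)&(X[...,2]>.1)
Q=T[m];Z=X[m][:,2]
for a in np.arange(.034,.088,.002):
    k=(Q[:,0]>=a)&(Q[:,0]<a+.002)
    if k.any(): print(a.round(3),Z[k].max().round(4),end="; ")
E
```

```text
[0.5777 0.1937 0.1352] [-0.12 -0.3  -1.51] toolx deg 100.77 [-1.e-04 -0.e+00 -1.e+00]
board [0.9833 0.1822 0.5615 0.2766] 10.5
toolx 0.012 y -0.0049 0.0049 ztop world 0.161 170
toolx 0.02 y -0.0049 0.0048 ztop world 0.161 356
toolx 0.028 y -0.0048 0.0047 ztop world 0.1609 378
toolx 0.036 y -0.0051 0.0046 ztop world 0.1613 311
toolx 0.044 y -0.0279 0.0276 ztop world 0.1754 2128
toolx 0.052 y -0.0274 0.0275 ztop world 0.1745 2415
toolx 0.06 y -0.021 0.0209 ztop world 0.1743 1686
toolx 0.068 y -0.0172 0.017 ztop world 0.174 1681
toolx 0.076 y -0.0282 0.0286 ztop world 0.176 1247
-0.024 z -0.0489 x -0.0052 0.0096 c 0.0248
-0.016 z -0.0548 x -0.0049 0.0092 c 0.0248
-0.008 z -0.0578 x -0.0039 0.0094 c 0.0248
0 z -0.0592 x -0.0045 0.0095 c 0.0252
0.008 z -0.0576 x -0.0033 0.0094 c 0.0246
0.016 z -0.0553 x -0.0049 0.0095 c 0.0253
0.024 z -0.0492 x -0.0055 0.0094 c 0.0251
0.034 0.1609; 0.036 0.1613; 0.04 0.1728; 0.042 0.1741; 0.044 0.1754; 0.046 0.1744; 0.048 0.1743; 0.05 0.1744; 0.052 0.1745; 0.054 0.1743; 0.056 0.1741; 0.058 0.1739; 0.06 0.1743; 0.062 0.1742; 0.064 0.1739; 0.066 0.1738; 0.068 0.174; 0.07 0.1739; 0.072 0.1745; 0.074 0.179; 0.076 0.1797; 0.078 0.1865; 0.08 0.1863; 0.082 0.1864; 0.084 0.1863; 0.086 0.1863;
```

Everything is centred and the cover is past the nose. I lower it to find vertical contact, expected near z=0.1217.

Request:
servo_tool --pt "0 0 0 0.006 0" --pt "0 0 0 0.006 0" --pt "0 0 0 0 0" --pt "0 0 0 0 0" --pt "0 0 0 0 0"

```text
time_s: 22.9
ee_pos: [0.5775, 0.1937, 0.1229]
orientation: [-0.0, 0.638, 0.77, -0.0]
wrist_force: [-0.2, 0.7, -2.0]
finger_gap: 0.0653
grip_force: 67.8
```

Request:
servo_tool --pt "0 0 0 0.0006 0" --pt "0 0 0 0 0" --pt "0 0 0 0 0"

```text
time_s: 23.15
ee_pos: [0.5777, 0.1938, 0.1226]
orientation: [0.0, 0.638, 0.77, -0.0]
wrist_force: [0.1, 0.6, -2.9]
finger_gap: 0.065
grip_force: 67.8
```

Request:
servo_tool --pt "0 0 0 0.0005 0" --pt "0 0 0 0 0" --pt "0 0 0 0 0"

```text
time_s: 23.4
ee_pos: [0.5776, 0.1938, 0.1221]
orientation: [-0.0, 0.638, 0.77, 0.0]
wrist_force: [0.0, -0.4, -2.5]
finger_gap: 0.0652
grip_force: 67.8
```

Request:
servo_tool --pt "0 0 0 0.0004 0" --pt "0 0 0 0 0" --pt "0 0 0 0 0"

```text
time_s: 23.65
ee_pos: [0.5777, 0.1938, 0.1218]
orientation: [0.0, 0.638, 0.77, 0.0]
wrist_force: [0.1, -0.0, -2.3]
finger_gap: 0.0653
grip_force: 67.9
```

Request:
servo_tool --pt "0 0 0 0.0004 0" --pt "0 0 0 0 0" --pt "0 0 0 0 0"

```text
time_s: 23.9
ee_pos: [0.5777, 0.1938, 0.1217]
orientation: [0.0, 0.638, 0.77, 0.0]
wrist_force: [-0.6, -0.2, 2.1]
finger_gap: 0.0653
grip_force: 68.2
```

Request:
servo_tool --pt "0 0 0 0.0003 0" --pt "0 0 0 0 0" --pt "0 0 0 0 0"

```text
time_s: 24.15
ee_pos: [0.5778, 0.1938, 0.1215]
orientation: [0.0, 0.638, 0.77, 0.0]
wrist_force: [-1.9, -0.6, 4.9]
finger_gap: 0.0652
grip_force: 68.5
```

Contact is at 0.1217. I back off 0.5 mm and slide back.

Request:
servo_tool --pt "0 0.006 0 -0.0005 0" --pt "0 0.007 0 0 0" --pt "0 0.007 0 0 0" --pt "0 0.006 0 0 0" --pt "0 0 0 0 0"

```text
time_s: 24.57
ee_pos: [0.5724, 0.2212, 0.1215]
orientation: [-0.001, 0.637, 0.771, 0.0]
wrist_force: [-1.9, 3.6, 2.5]
finger_gap: 0.065
grip_force: 68.4
```

Request:
servo_tool --pt "0 0.0015 0 0 0" --pt "0 0.0015 0 0 0" --pt "0 0 0 0 0"

```text
time_s: 24.82
ee_pos: [0.5722, 0.2225, 0.1215]
orientation: [-0.0, 0.638, 0.77, 0.0]
wrist_force: [-1.9, -1.1, 3.7]
finger_gap: 0.0651
grip_force: 68.4
```

Request:
servo_tool --pt "0 0.001 0 0 0" --pt "0 0.001 0 0 0" --pt "0 0 0 0 0"

```text
time_s: 25.07
ee_pos: [0.5719, 0.2241, 0.1215]
orientation: [0.0, 0.638, 0.77, 0.0]
wrist_force: [-0.9, -2.8, 4.3]
finger_gap: 0.0655
grip_force: 68.4
```

Request:
servo_tool --pt "0 0.001 0 0 0" --pt "0 0.001 0 0 0" --pt "0 0 0 0 0"

```text
time_s: 25.32
ee_pos: [0.5715, 0.2263, 0.1215]
orientation: [-0.0, 0.638, 0.77, 0.0]
wrist_force: [-0.9, -2.4, 5.3]
finger_gap: 0.0654
grip_force: 68.4
```

The rim is over the brass cover with only friction-level force. I continue.

Request:
servo_tool --pt "0 0.001 0 -0.0002 0" --pt "0 0.001 0 0 0" --pt "0 0 0 0 0"

```text
time_s: 25.57
ee_pos: [0.571, 0.2285, 0.1216]
orientation: [-0.0, 0.638, 0.77, 0.0]
wrist_force: [-1.6, -2.1, 3.9]
finger_gap: 0.0649
grip_force: 68.5
```

Request:
servo_tool --pt "0 0.001 0 0 0" --pt "0 0.001 0 0 0" --pt "0 0 0 0 0"

```text
time_s: 25.82
ee_pos: [0.5707, 0.2304, 0.1216]
orientation: [-0.0, 0.638, 0.77, 0.0]
wrist_force: [-0.3, -2.8, 2.3]
finger_gap: 0.0654
grip_force: 68.5
```

Request:
servo_tool --pt "0 0.0005 0 0 0" --pt "0 0 0 0 0"

```text
time_s: 25.98
ee_pos: [0.5706, 0.2308, 0.1216]
orientation: [-0.0, 0.638, 0.77, 0.0]
wrist_force: [-1.0, -1.8, 2.3]
finger_gap: 0.0652
grip_force: 68.5
```

Request:
servo_tool --pt "0 0.0005 0 0 0" --pt "0 0 0 0 0"

```text
time_s: 26.15
ee_pos: [0.5705, 0.2312, 0.1216]
orientation: [-0.0, 0.638, 0.77, -0.0]
wrist_force: [-0.7, -1.5, 3.0]
finger_gap: 0.065
grip_force: 68.4
```

Request:
servo_tool --pt "0 0.0005 0 0 0" --pt "0 0 0 0 0"

```text
time_s: 26.32
ee_pos: [0.5704, 0.2317, 0.1216]
orientation: [-0.0, 0.638, 0.77, -0.0]
wrist_force: [-1.1, -1.1, 1.9]
finger_gap: 0.0647
grip_force: 68.4
```

Advance is now 39.2 mm. By analogy with the brass cover, the stop is expected at about 40 mm.

Request:
servo_tool --pt "0 0.0004 0 0 0" --pt "0 0 0 0 0"

```text
time_s: 26.48
ee_pos: [0.5703, 0.2321, 0.1216]
orientation: [-0.0, 0.638, 0.77, -0.0]
wrist_force: [-0.8, -1.8, 1.0]
finger_gap: 0.0651
grip_force: 68.4
```

Request:
servo_tool --pt "0 0.0004 0 0 0" --pt "0 0 0 0 0"

```text
time_s: 26.65
ee_pos: [0.5702, 0.2325, 0.1216]
orientation: [-0.0, 0.638, 0.77, -0.0]
wrist_force: [-0.3, -1.5, 0.7]
finger_gap: 0.0652
grip_force: 68.3
```

Request:
servo_tool --pt "0 0.0004 0 0 0" --pt "0 0 0 0 0"

```text
time_s: 26.82
ee_pos: [0.5702, 0.2326, 0.1216]
orientation: [0.0, 0.638, 0.77, -0.0]
wrist_force: [-0.2, -3.5, 0.5]
finger_gap: 0.0652
grip_force: 68.3
```

Request:
servo_tool --pt "0 0.0004 0 0 0" --pt "0 0 0 0 0"

```text
time_s: 26.98
ee_pos: [0.5702, 0.2326, 0.1216]
orientation: [0.0, 0.638, 0.77, -0.0]
wrist_force: [0.4, -5.5, -0.1]
finger_gap: 0.065
grip_force: 68.2
```

Request:
servo_tool --pt "0 0.0004 0 0 0" --pt "0 0 0 0 0"

```text
time_s: 27.15
ee_pos: [0.5702, 0.2326, 0.1216]
orientation: [0.001, 0.638, 0.77, -0.001]
wrist_force: [0.7, -7.2, 1.2]
finger_gap: 0.0653
grip_force: 68.1
```

Firm stop at 40.1 mm, the same bias as with the brass cover. I press to about 15–16 N and hold.

Request:
servo_tool --pt "0 0.0006 0 0 0" --pt "0 0.0006 0 0 0" --pt "0 0.0005 0 0 0" --pt "0 0 0 0 0" --pt "0 0 0 0 0"

```text
time_s: 27.57
ee_pos: [0.5702, 0.2327, 0.1216]
orientation: [0.002, 0.638, 0.77, -0.002]
wrist_force: [2.5, -15.4, 1.4]
finger_gap: 0.065
grip_force: 68.2
```

Request:
servo_tool --pt "0 0 0 0 0" --pt "0 0 0 0 0" --pt "0 0 0 0 0" --pt "0 0 0 0 0" --pt "0 0 0 0 0"

```text
time_s: 27.98
ee_pos: [0.5702, 0.2327, 0.1216]
orientation: [0.002, 0.638, 0.77, -0.002]
wrist_force: [1.5, -16.2, 2.0]
finger_gap: 0.0655
grip_force: 68.2
```

Request:
servo_tool --pt "0 0 0 0 0" --pt "0 0 0 0 0" --pt "0 0 0 0 0" --pt "0 0 0 0 0" --pt "0 0 0 0 0"

```text
time_s: 28.4
ee_pos: [0.5702, 0.2327, 0.1216]
orientation: [0.002, 0.638, 0.77, -0.002]
wrist_force: [1.8, -15.2, 1.9]
finger_gap: 0.0654
grip_force: 68.2
```

Relax, release, rise and withdraw.

Request:
servo_tool --pt "0 -0.0012 0 0 0" --pt "0 -0.0011 0 0 0" --pt "0 0 0 0 0" --pt "0 0 0 0 0"

```text
time_s: 28.73
ee_pos: [0.5702, 0.2327, 0.1216]
orientation: [0.0, 0.638, 0.77, -0.0]
wrist_force: [-0.4, -5.0, 0.4]
finger_gap: 0.0652
grip_force: 68.0
```

Request:
servo_tool --pt "100 0 0 0 0" --pt "100 0 0 0 0" --pt "100 0 0 0 0" --pt "100 0 0 0 0" --pt "100 0 0 0 0"

```text
time_s: 29.15
ee_pos: [0.5702, 0.2333, 0.1217]
orientation: [-0.0, 0.638, 0.77, 0.0]
wrist_force: [-0.3, 0.2, -0.3]
finger_gap: 0.0855
grip_force: 0.0
```

Request:
servo_tool --pt "100 0 0 -0.01 0" --pt "100 0 0 -0.025 0" --pt "100 0 0 -0.03 0" --pt "100 0 0 -0.03 0" --pt "100 0 0 0 0"

```text
time_s: 29.57
ee_pos: [0.5715, 0.2336, 0.2241]
orientation: [0.002, 0.638, 0.77, 0.004]
wrist_force: [0.4, 0.3, 0.9]
finger_gap: 0.0851
grip_force: 0.0
```

Request:
servo_tool --pt "100 -0.02 0 0 0" --pt "100 -0.02 0 0 0" --pt "100 -0.02 0 0 0" --pt "100 0 0 0 0" --pt "100 0 0 0 0"

```text
time_s: 29.98
ee_pos: [0.5816, 0.1734, 0.2174]
orientation: [0.0, 0.638, 0.77, 0.0]
wrist_force: [-0.5, 0.3, 0.5]
finger_gap: 0.0853
grip_force: 0.0
```

```bash
python3 look.py w8; python3 - <<'E'
import numpy as np
f=np.load("w8.npz");T=f["T"];X=f["X"]
m=(np.abs(T[...,1])<.004)&(T[...,0]>.02)&(T[...,0]<.13)&(X[...,2]>.1)
Q=T[m];Z=X[m][:,2]
for a in np.arange(.03,.1,.001):
    k=(Q[:,0]>=a)&(Q[:,0]<a+.001)
    if k.any(): print(a.round(3),Z[k].max().round(4),end="; ")
E
```

```text
[0.5816 0.1734 0.2174] [-0.51  0.32  0.45] toolx deg 100.68 [ 3.e-04  8.e-04 -1.e+00]
board [0.9831 0.1833 0.5621 0.2767] 10.56
toolx 0.012 y -0.0053 0.0045 ztop world 0.1604 68
toolx 0.02 y -0.0052 0.0045 ztop world 0.1611 146
toolx 0.028 y -0.0052 0.0044 ztop world 0.1609 149
toolx 0.036 y -0.0051 0.0044 ztop world 0.1608 147
toolx 0.044 y -0.0051 0.0044 ztop world 0.1613 153
toolx 0.052 y -0.0298 0.0294 ztop world 0.176 216
toolx 0.06 y -0.0298 0.03 ztop world 0.176 486
toolx 0.068 y -0.0297 0.03 ztop world 0.176 564
toolx 0.076 y -0.0274 0.0266 ztop world 0.1745 772
toolx 0.084 y -0.018 0.0171 ztop world 0.1736 581
toolx 0.092 y -0.0214 0.0211 ztop world 0.1756 622
toolx 0.1 y -0.0284 0.0258 ztop world 0.1759 13
0.03 0.1604; 0.031 0.1605; 0.032 0.1608; 0.033 0.1606; 0.034 0.1608; 0.035 0.1595; 0.036 0.1607; 0.037 0.1603; 0.038 0.1602; 0.039 0.1604; 0.04 0.16; 0.041 0.1601; 0.042 0.1605; 0.043 0.1613; 0.044 0.161; 0.045 0.1607; 0.046 0.16; 0.047 0.1615; 0.048 0.16; 0.049 0.1606; 0.05 0.1602; 0.051 0.1606; 0.053 0.178; 0.054 0.1788; 0.055 0.1797; 0.056 0.1803; 0.057 0.1793; 0.058 0.1811; 0.059 0.18; 0.06 0.1803; 0.061 0.1802; 0.062 0.1798; 0.063 0.1808; 0.064 0.1798; 0.065 0.1803; 0.066 0.1798; 0.067 0.1798; 0.068 0.18; 0.069 0.1803; 0.07 0.1742; 0.071 0.1746; 0.072 0.1744; 0.073 0.1742; 0.074 0.1739; 0.075 0.174; 0.076 0.1739; 0.077 0.1742; 0.078 0.1685; 0.079 0.1738; 0.08 0.1745; 0.081 0.1734; 0.082 0.173; 0.083 0.1734; 0.084 0.1732; 0.085 0.1736; 0.086 0.1734; 0.087 0.1736; 0.088 0.1734; 0.089 0.1735; 0.09 0.1734; 0.091 0.1734; 0.092 0.1732; 0.093 0.1728; 0.094 0.1736; 0.095 0.1741; 0.096 0.1785; 0.097 0.1788; 0.098 0.1849; 0.099 0.1867;
```

View pics/w8.png

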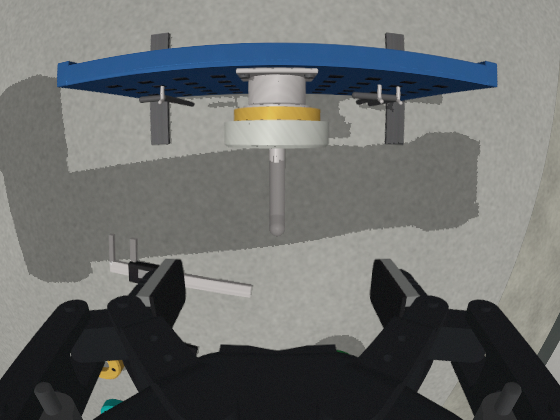

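The large cover hangs at (277,133), nested over the brass one, with 8 mm of brass still showing. Its front is 26 mm before the boss, which is exactly home. The gripper is clear of everything, so I hand in.

```bash
python3 -c "
from station import close_job
print(close_job())"
```

```text
the job is handed in; nothing more can be done
None
```

Both covers are on the hook, brass then aluminium, nested and fully home (fronts measured 18 and 26 mm before the boss); each was pressed at about 15–16 N before release, and the job was handed in at about 30 s with the gripper clear.

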